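# Return swapped reagent bottles to their colour-matched drip saucers

### The arm

A 7-joint arm with a two-finger parallel gripper is mounted at the origin on a cart in front of the work surface, level with it; the furniture and walls round the work are solid. World frame = base frame: x ahead of the robot, y to its left, z up, the work surface at z = 0. Lengths are in m, angles in degrees, forces in N, time in s.
With the tool pointing down it reaches from about 0.35 to 0.9 m from the base axis. Payload 8.1 kg.
Tool frame: the origin (TCP) lies at the very end of the fingers, on their centre line; the grasp point (between the pads) lies 19 mm behind it; z points along the fingers, y is the line along which they close (so a half turn about z gives the same grasp; the last joint's range is limited). The gripper opens to 92 mm and grips with 3 to 60 N. Pads are 19 mm wide; open, the fingers measure 130 mm over their backs; the gripper's body (75 mm by 190 mm) begins 47 mm behind the grasp point.
Start: joints at [-74.805, 24.895, 1.432, 90.138, -0.665, 64.973, -4.303], TCP at [0.225, 0.583, 0.227] pointing down, gripper open.
Joint ranges: [-149.89, 149.89], [-25.12, 119.58], [-72.63, 75.52], [4.76, 147.25], [-75.54, 255.54], [6.69, 114.76], [-157.13, 157.13]. Speed limits (degrees/s): [127.2, 127.2, 172.46, 172.46, 180, 180, 180].

### API

Orientations are given as [roll, pitch, yaw] about the fixed x, y, z axes, in that order (R = Rz(yaw) Ry(pitch) Rx(roll)).
In Python, from rig import get_state, read_camera, workorder gives the robot as it stands.
- The arm moves only by the tool arm_command, never from a script. Its argument "commands" is a list of rows, each a list of 4 numbers: the shift along the tool's x, y, z in units of 40 mm (1.0 is 40 mm), then the turn about the tool's z in units of 6 degrees (1.0 is 6 degrees). In form: [[tx, ty, tz, roll], ...]. A call has 1 to 8 rows; each row is the pose to reach, as a shift and turn from the pose commanded when the call began, along the tool's axes at that moment; what a row does not reach only later rows make up. A row lasts 1/12 s, in which the tool goes at most 41.7 mm and 7.16 degrees, less where a joint would pass 70% of its speed; a pose out of reach is approached as far as the arm can. A call with a gripper value outside its range is refused whole. "gripper" is the finger opening in mm, from 0 to 91.8, set as the call begins (left out, the last holds). The fingers move at their own pace and stop on an object; the grip force is fixed at half the most. Time passes only in rows, so rows that repeat a pose let the fingers close. It gives the time, the measured TCP pose, the force, the opening and the grip force at its end, in the units of the state.
- get_state(): the state, without advancing time (a new reading comes with each control period).
- read_camera(name): name is "scene" or "top"; returns a dict with "img" (420x560x3 uint8, blue, green, red), "intrinsics" (3x3 intrinsics, pixels), "extrinsics" (4x4, takes a point from camera to world coordinates). Camera axes: x right, y up, looking along -z (the intrinsics and any distortion apply to the point x, -y, -z); pixel columns grow to the right and rows downward; lengths in m; the calibration is good to about 2 mm. A picture is of the moment at which its call begins. There is no depth.
- workorder.hand_in(): hands the job in; it is judged then, once.
The state is a dict: "time_s": time; "qpos": joint angles; "qd": joint speeds; "joint_torque": joint torques, N m; "tool_pos": TCP position; "ee_rot": TCP orientation; "force": force on the tool from outside, world axes, zero at the start; "torque": the same for the moment, N m; "grip_width": finger opening in m; "gripper_force": force on a finger pad.
Only numpy, scipy, OpenCV 4.12 (cv2) and the standard library are available. Lean on these libraries where they do the work, as an engineer would, in place of code of your own. Each camera call takes 0.05 s, during which the arm holds its last target. There are 200 camera calls.

### The job

The four reagent bottles have been put back in each other's drip saucers: move them so that every bottle stands upright in the middle of the saucer that has the colour of its cap (red, blue, black, white). The green saucer is a spare in which you can park a bottle meanwhile. Set the bottles down rather than dropping them, do not tip any over, and leave them all standing and released.

Things in the scene. Friction and masses are not known exactly. Their poses are not given: they have to be found in the camera images.
- bottle_red_center (a point): Centre (half-way up, on the axis) of a small plastic bottle with a RED screw cap and a pale pink label, 42 mm diameter, 80 mm tall; loose, 0.05 to 0.3 kg, upright at the start, z axis up along the bottle, yaw arbitrary; the body is a plain round cylinder that can be gripped across at mid-height. Its home is the red saucer. Standing in a saucer its centre is 44.0 mm above the worktop.
- bottle_blue_center (a point): Centre (half-way up, on the axis) of a small plastic bottle with a BLUE screw cap and a pale blue label, 42 mm diameter, 80 mm tall; loose, 0.05 to 0.3 kg, upright at the start, z axis up along the bottle, yaw arbitrary; the body is a plain round cylinder that can be gripped across at mid-height. Its home is the blue saucer. Standing in a saucer its centre is 44.0 mm above the worktop.
- jar_black_center (a point): Centre (half-way up, on the axis) of a squat amber-brown jar with a BLACK screw cap, 52 mm diameter, 66 mm tall; loose, 0.05 to 0.3 kg, upright at the start, z axis up along the bottle, yaw arbitrary; the body is a plain round cylinder that can be gripped across at mid-height. Its home is the black saucer. Standing in a saucer its centre is 37.0 mm above the worktop.
- jar_white_center (a point): Centre (half-way up, on the axis) of a squat white jar with a WHITE screw cap, 60 mm diameter, 71 mm tall; loose, 0.05 to 0.3 kg, upright at the start, z axis up along the bottle, yaw arbitrary; the body is a plain round cylinder that can be gripped across at mid-height. Its home is the white saucer. Standing in a saucer its centre is 39.5 mm above the worktop.
- saucer_red: Shallow round red plastic drip saucer fixed to the worktop, 100 mm across and 7 mm high; flat inner floor 4 mm above the worktop and about 86 mm across, rim 3 mm above the floor, small flat tab on the rim. Origin: centre of the underside. At the start one of the wrong bottles stands in it.
- saucer_blue: Shallow round blue plastic drip saucer fixed to the worktop, 100 mm across and 7 mm high; flat inner floor 4 mm above the worktop and about 86 mm across, rim 3 mm above the floor, small flat tab on the rim. Origin: centre of the underside. At the start one of the wrong bottles stands in it.
- saucer_black: Shallow round black plastic drip saucer fixed to the worktop, 100 mm across and 7 mm high; flat inner floor 4 mm above the worktop and about 86 mm across, rim 3 mm above the floor, small flat tab on the rim. Origin: centre of the underside. At the start one of the wrong bottles stands in it.
- saucer_white: Shallow round white plastic drip saucer fixed to the worktop, 100 mm across and 7 mm high; flat inner floor 4 mm above the worktop and about 86 mm across, rim 3 mm above the floor, small flat tab on the rim. Origin: centre of the underside. At the start one of the wrong bottles stands in it.
- saucer_green: Shallow round green plastic drip saucer fixed to the worktop, 100 mm across and 7 mm high; flat inner floor 4 mm above the worktop and about 86 mm across, rim 3 mm above the floor, small flat tab on the rim. Origin: centre of the underside. This is the spare, empty at the start, no bottle's home. Beware the tall water bath at the left (x 0.52 to 0.73, y 0.27 to 0.63): pass in front of it.
There are look-alikes about, which are no part of the job. What is shaped like the part that bears jar_white_center but purple or yellow is not meant.

How it is judged (in metres and radians):
At the end, for the whole second after the job is handed in: Each of the four bottles stands upright (within 0.1 rad) on the floor of the saucer of its own cap's colour, its axis within 13.5 mm of the saucer's centre, at rest and touched by no finger; the green saucer is therefore empty again (horizontal distance between bottle_red_center and saucer_red below 0.0135 m and z of bottle_red_center in the frame of saucer_red between 0.038 and 0.05 m and angle between each of bottle_red_center, bottle_blue_center, jar_black_center, jar_white_center's own z axis and vertical below 0.1 rad and linear speed of each of bottle_red, bottle_blue, jar_black, jar_white below 0.03 m/s and contact force between each of bottle_red, bottle_blue, jar_black, jar_white and the fingers below 0.1 N and horizontal distance between bottle_blue_center and saucer_blue below 0.0135 m and z of bottle_blue_center in the frame of saucer_blue between 0.038 and 0.05 m and horizontal distance between jar_black_center and saucer_black below 0.0135 m and z of jar_black_center in the frame of saucer_black between 0.031 and 0.043 m and horizontal distance between jar_white_center and saucer_white below 0.0135 m and z of jar_white_center in the frame of saucer_white between 0.0335 and 0.0455 m).
It fails at once if a bottle is tipped over (angle between any of bottle_red_center, bottle_blue_center, jar_black_center, jar_white_center's own z axis and vertical above 0.8 rad).
It fails at once if a bottle is let fall from more than about 4 cm ((linear speed of bottle_red above 0.9 m/s and contact force between bottle_red and the fingers below 0.05 N) or (linear speed of bottle_blue above 0.9 m/s and contact force between bottle_blue and the fingers below 0.05 N) or (linear speed of jar_black above 0.9 m/s and contact force between jar_black and the fingers below 0.05 N) or (linear speed of jar_white above 0.9 m/s and contact force between jar_white and the fingers below 0.05 N)).
It also fails if it takes over 136 s, if anything falls off the work surface, if the arm or the gripper's body presses on something with over 40 N, if the wrist force passes 120 N, or if a joint passes its speed limit or range.

## Working session

There is one attempt and no reset: what is moved stays moved. The work goes in short steps, Python scripts to look and compute and a tool call to move; the robot and the scene stay as the last step left them, time stands still between calls to the robot, and variables do not carry over. Pictures are saved under pics/ and viewed, at most 14 in all, crops included, and the job is handed in when it is done.

Besides the shell and the picture viewer there is one more tool, called after ">>>" by a JSON object that holds its "op" and its "data", one argument or row to a line. arm_command: Moves the arm, as the interface text tells. Its arguments: {"type":"object","properties":{"commands":{"type":"array"},"gripper":{"type":"number"}},"required":["commands"]}

```bash
mkdir -p pics
python3 - <<'E'
from rig import get_state, read_camera
import cv2
s=get_state();print(s)
for n in("scene","top"):
    c=read_camera(n);cv2.imwrite(f"pics/{n}0.png",c["img"]);print(c["intrinsics"],c["extrinsics"],c.keys())
E
```

```text
{'time_s': 0.0, 'qpos': array([-74.80569908,  24.93444152,   1.43034508,  90.190179  ,
        -0.66340329,  64.97392962,  -4.29975576]), 'qd': array([ 0.01456372,  0.02157449, -0.03129244,  0.01739141,  0.05038845,
       -0.09010169,  0.01048932]), 'joint_torque': array([-2.84896742e-04, -6.67834640e+01,  9.85020362e-01, -3.14474881e+01,
       -6.06066710e-02,  4.26648546e-02,  1.57648496e-04]), 'tool_pos': array([0.22458937, 0.58269061, 0.22595941]), 'ee_rot': array([-1.79910187e+02,  9.03911875e-03,  1.58927280e+02]), 'force': array([-0.3991349 ,  0.26865259,  0.12891783]), 'torque': array([-0.02757845,  0.017898  , -0.024029  ]), 'gripper_force': 0.0, 'grip_width': 0.09190532218244785}
[[473.14232509   0.         276.51111884]
 [  0.         473.14232509 203.66317782]
 [  0.           0.           1.        ]] [[ 0.75712926  0.30528394 -0.57754394 -0.11187594]
 [-0.65317818  0.36819549 -0.66165727 -0.74140646]
 [ 0.01065574  0.87819918  0.47817639  0.61115773]
 [ 0.          0.          0.          1.        ]] dict_keys(['img', 'intrinsics', 'extrinsics'])
[[470.27199406   0.         271.85421803]
 [  0.         470.27199406 203.48988523]
 [  0.           0.           1.        ]] [[ 1.82484173e-02  9.92935505e-01 -1.17243670e-01  3.85288740e-01]
 [-9.99833276e-01  1.80468912e-02 -2.78032784e-03  2.56785714e-02]
 [-6.44802469e-04  1.17274860e-01  9.93099286e-01  1.30072519e+00]
 [ 0.00000000e+00  0.00000000e+00  0.00000000e+00  1.00000000e+00]] dict_keys(['img', 'intrinsics', 'extrinsics'])
```

View pics/top0.png

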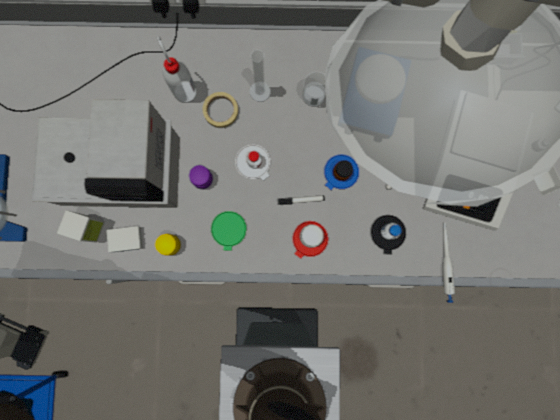

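View pics/scene0.png

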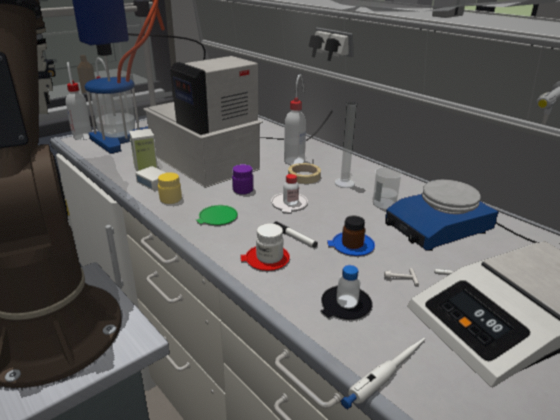

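The top view (column, row) shows four wrong pairings:
- The red bottle is in the white saucer (254,160).
- The white jar is in the red saucer (311,238).
- The black jar is in the blue saucer (342,171).
- The blue bottle is in the black saucer (388,233).

The green saucer (229,229) is empty. The purple (201,177) and yellow (168,244) jars are look-alikes. Only the jar at (311,238) is white, so that's the one meant. I'll confirm it in a rectified, enlarged view.

```bash
cat > h.py <<'E'
from rig import get_state, read_camera
import cv2, numpy as np
S=1250.; X1,Y1=0.75,0.30   # px/m; top-left of rectified picture is x=X1,y=Y1
def proj(c,P):
    T=np.linalg.inv(c["extrinsics"]); p=np.asarray(P,float)@T[:3,:3].T+T[:3,3]
    q=np.c_[p[:,0],-p[:,1],-p[:,2]]@c["intrinsics"].T
    return q[:,:2]/q[:,2:]
def rect(c,z,w=800,h=560):
    vv,uu=np.mgrid[0:h,0:w]
    P=np.c_[(X1-vv/S).ravel(),(Y1-uu/S).ravel(),np.full(w*h,z)]
    m=proj(c,P).astype(np.float32).reshape(h,w,2)
    return cv2.remap(c["img"],m[...,0],m[...,1],cv2.INTER_LINEAR)
def toworld(u,v): return X1-v/S, Y1-u/S
def circ(img,near,r0,r1,p2=12,win=75):
    """best hough circle in mm near world xy"""
    u,v=int((Y1-near[1])*S),int((X1-near[0])*S)
    a,b=max(0,v-win),max(0,u-win)
    g=img[a:v+win,b:u+win]; out=[]
    for k in range(3):
        c=cv2.HoughCircles(cv2.GaussianBlur(g[...,k].copy(),(5,5),1),cv2.HOUGH_GRADIENT_ALT if 0 else cv2.HOUGH_GRADIENT,1,200,param1=60,param2=p2,minRadius=int(r0*S/1e3),maxRadius=int(r1*S/1e3))
        if c is not None:
            x,y,r=c[0,0]; out.append([*np.round(toworld(x+b,y+a),4),round(r/S*1e3,1)])
    return out
E
python3 - <<'E'
from h import *
c=read_camera("top")
r=rect(c,0.007);cv2.imwrite("pics/rect7.png",r)
px=dict(white=(254,161),red=(310,238),blue=(342,171),black=(388,233),green=(229,229))
K=c["intrinsics"];E=c["extrinsics"]
def ray(u,v,z):
    d=E[:3,:3]@np.array([(u-K[0,2])/K[0,0],-(v-K[1,2])/K[1,1],-1]);o=E[:3,3]
    return (o+d*(z-o[2])/d[2])[:2]
for n,p in px.items():
    w=ray(*p,0.007);print("saucer",n,w.round(3),circ(r,w,46,53))
for n,p,z,r0,r1 in (("red",(254,157),.084,10,24),("white",(312,236),.075,20,33),("black",(343,170),.070,15,28),("blue",(395,230),.084,10,24)):
    w=ray(*p,z);print("cap",n,w.round(3),circ(rect(c,z),w,r0,r1,10,45))
E
```

```text
saucer white [0.657 0.081] []
saucer red [ 0.445 -0.077] [[np.float32(0.444), np.float32(-0.0772), np.float32(48.4)], [np.float32(0.444), np.float32(-0.0764), np.float32(48.5)], [np.float32(0.4488), np.float32(-0.0748), np.float32(49.5)]]
saucer blue [ 0.633 -0.165] [[np.float32(0.6328), np.float32(-0.1628), np.float32(48.6)], [np.float32(0.632), np.float32(-0.1636), np.float32(48.6)]]
saucer black [ 0.462 -0.291] [[np.float32(0.4648), np.float32(-0.2916), np.float32(48.2)], [np.float32(0.4656), np.float32(-0.2908), np.float32(47.9)], [np.float32(0.4632), np.float32(-0.2908), np.float32(46.7)]]
saucer green [0.465 0.146] [[np.float32(0.4672), np.float32(0.1492), np.float32(47.9)], [np.float32(0.4648), np.float32(0.1484), np.float32(46.3)], [np.float32(0.4672), np.float32(0.1476), np.float32(48.4)]]
cap red [0.651 0.078] [[np.float32(0.64), np.float32(0.0668), np.float32(19.1)], [np.float32(0.6472), np.float32(0.082), np.float32(21.4)], [np.float32(0.6488), np.float32(0.082), np.float32(22.4)]]
cap white [ 0.447 -0.077] [[np.float32(0.4488), np.float32(-0.0756), np.float32(29.6)], [np.float32(0.4488), np.float32(-0.0756), np.float32(29.6)], [np.float32(0.4472), np.float32(-0.0724), np.float32(29.7)]]
cap black [ 0.624 -0.158] [[np.float32(0.6192), np.float32(-0.154), np.float32(23.8)], [np.float32(0.6208), np.float32(-0.158), np.float32(27.5)], [np.float32(0.6256), np.float32(-0.1596), np.float32(20.6)]]
cap blue [ 0.466 -0.291] [[np.float32(0.4624), np.float32(-0.2844), np.float32(22.6)], [np.float32(0.464), np.float32(-0.2852), np.float32(20.6)], [np.float32(0.4648), np.float32(-0.2884), np.float32(13.9)]]
```

View pics/rect7.png

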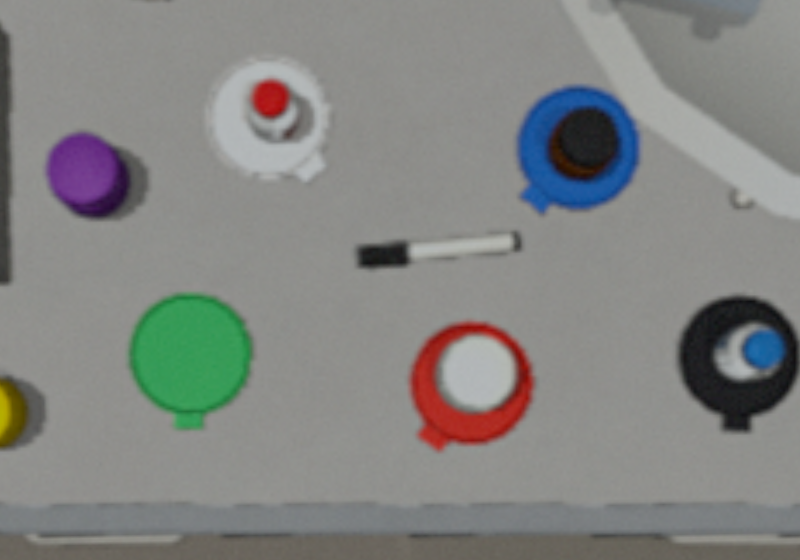

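The rectified view confirms the pairings. The white jar is at (480,372) in the red saucer, clearly white, with a purple one at (88,175) and a yellow one at (0,412). The marker pen lies at (440,248). I'll refine the cap centres and the white saucer.

Run:
```python
from h import *
c=read_camera("top"); cs=read_camera("scene")
r=rect(c,0.007); print("white saucer",[circ(r,(.6556,.0856),45,53,p) for p in (8,5)])
def cen(m,near,name,win=50):
    u,v=int((Y1-near[1])*S),int((X1-near[0])*S); k=np.zeros_like(m);k[v-win:v+win,u-win:u+win]=m[v-win:v+win,u-win:u+win]
    n,l,st,ce=cv2.connectedComponentsWithStats(k.astype(np.uint8)); i=1+st[1:,4].argmax()
    print(name,np.round(toworld(*ce[i]),4),"bbox mm",(st[i,2:4]/S*1e3).round(1),"bboxcen",np.round(toworld(st[i,0]+st[i,2]/2,st[i,1]+st[i,3]/2),4))
for lab,cam in(("top",c),("scene",cs)):
    R=rect(cam,.078).astype(int);b,g,rr=R[...,0],R[...,1],R[...,2]
    cen((rr>b+70)&(rr>g+70),(.650,.079),lab+" red")
    cen((b>rr+70),(.464,-.288),lab+" blue",40)
    R=rect(cam,.064).astype(int)
    cen((R.max(2)<75),(.625,-.159),lab+" black")
    R=rect(cam,.073).astype(int)
    cen((R.min(2)>140),(.449,-.0756),lab+" white",45)
```

```text
white saucer [[[np.float32(0.6936), np.float32(0.0636), np.float32(52.3)], [np.float32(0.6704), np.float32(0.058), np.float32(47.9)]], [[np.float32(0.6568), np.float32(0.09), np.float32(52.3)], [np.float32(0.6376), np.float32(0.0892), np.float32(48.3)], [np.float32(0.6816), np.float32(0.0772), np.float32(45.9)]]]
top red [0.6561 0.0807] bbox mm [27.2 27.2] bboxcen [0.6556 0.08  ]
top blue [ 0.4664 -0.2928] bbox mm [29.6 28. ] bboxcen [ 0.4656 -0.2932]
top black [ 0.6237 -0.158 ] bbox mm [53.6 55.2] bboxcen [ 0.6232 -0.158 ]
top white [ 0.449  -0.0766] bbox mm [54.4 54.4] bboxcen [ 0.4484 -0.0768]
scene red [0.6606 0.0871] bbox mm [33.6 32.8] bboxcen [0.6592 0.0872]
scene blue [ 0.4687 -0.2888] bbox mm [32. 32.] bboxcen [ 0.4676 -0.2896]
scene black [ 0.6195 -0.1691] bbox mm [60.8 69.6] bboxcen [ 0.62  -0.168]
scene white [ 0.4478 -0.067 ] bbox mm [64.8 72. ] bboxcen [ 0.4492 -0.0716]
```

Run:
```python
from h import *
a=cv2.imread("pics/scene0.png")[0:90,160:560]; b=cv2.imread("pics/top0.png")[0:210,300:560]
a=cv2.resize(a,(800,180),interpolation=3); b=cv2.resize(b,(520,420),interpolation=3)
o=np.zeros((600,800,3),np.uint8);o[:180]=a;o[180:,:520]=b;cv2.imwrite("pics/hood.png",o)
```

```text
(no output)
```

View pics/hood.png

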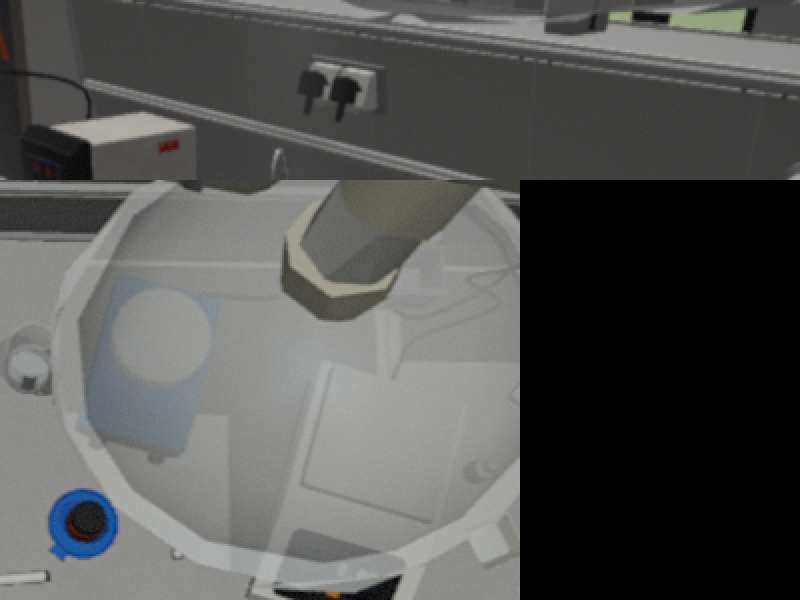

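The extraction hood's rim is about 0.53 m up and partly over the blue saucer, so I'll stay low there. I'm starting the first transit.

>>> {"op": "arm_command", "data": {
  "commands": [
    [-0.5,-0.6,0,1],
    [-1,-1.2,0,2],
    [-1.6,-1.9,0,3],
    [-2.2,-2.6,0,4],
    [-2.8,-3.3,0,5],
    [-3.4,-4.0,0,6],
    [-4,-4.7,0,7],
    [-4.5,-5.3,0,8]
  ],
  "gripper": 91.8
}}

```text
time_s: 0.92
tool_pos: [0.317, 0.3181, 0.2268]
ee_rot: [-180.0, 0.0, 110.6]
force: [0.8, 0.2, -0.1]
grip_width: 0.0914
gripper_force: 0.0
```

```bash
cat > d.py <<'E'
import sys
from h import *
from scipy.spatial.transform import Rotation as Ro
x,y,z=map(float,sys.argv[1:4]); s=get_state()
R=Ro.from_euler("xyz",s["ee_rot"],degrees=True).as_matrix()
yaw=s["ee_rot"][2]
print("t",s["time_s"],"pos",s["tool_pos"].round(4),"rpy",s["ee_rot"].round(1),"F",s["force"].round(1),"w",round(s["grip_width"],4),"gf",s["gripper_force"])
print("cmd",((R.T@(np.array([x,y,z])-s["tool_pos"]))/.04).round(2),"roll",round((yaw-90)/6,2))
E
python3 d.py .449 -.0767 .10
```

```text
t 0.9167 pos [0.317  0.3181 0.2268] rpy [-180.     0.   110.6] F [ 0.8  0.2 -0.1] w 0.0914 gf 0.0
cmd [-10.4   -0.38   3.17] roll 3.43
```

>>> {"op": "arm_command", "data": {
  "commands": [
    [-0.9,0,0,1],
    [-1.8,0,0,2],
    [-2.7,-0.1,0,3],
    [-3.6,-0.1,0,3.4],
    [-4.5,-0.1,0.3,3.4],
    [-5.4,-0.2,0.6,3.4],
    [-6.3,-0.2,1,3.4],
    [-7,-0.2,1.2,3.4]
  ]
}}

```text
time_s: 1.58
tool_pos: [0.4088, 0.0535, 0.1779]
ee_rot: [-180.0, 0.0, 90.5]
force: [0.0, 0.1, 0.6]
grip_width: 0.0918
gripper_force: 0.0
```

```bash
python3 d.py .449 -.0767 .10
```

```text
t 1.5833 pos [0.4088 0.0535 0.1779] rpy [-180.     0.    90.5] F [0.  0.1 0.6] w 0.0918 gf 0.0
cmd [-3.26  0.98  1.95] roll 0.08
```

>>> {"op": "arm_command", "data": {
  "commands": [
    [-0.8,0.3,0.2,0.1],
    [-1.6,0.6,0.5,0.1],
    [-2.4,0.9,1,0.1],
    [-3,1,1.4,0.1],
    [-3.25,1,1.7,0.1],
    [-3.25,1,1.95,0.1],
    [-3.25,1,1.95,0.1],
    [-3.25,1,1.95,0.1]
  ]
}}

```text
time_s: 2.25
tool_pos: [0.4498, -0.0723, 0.1005]
ee_rot: [-179.9, -0.0, 90.0]
force: [0.4, -0.0, 0.8]
grip_width: 0.0916
gripper_force: 0.0
```

```bash
python3 d.py .449 -.0767 .026
python3 - <<'E'
from h import *
cv2.imwrite("pics/s1.png",read_camera("scene")["img"])
E
```

```text
t 2.25 pos [ 0.4498 -0.0723  0.1005] rpy [-179.9   -0.    90. ] F [ 0.4 -0.   0.8] w 0.0916 gf 0.0
cmd [-0.11 -0.02  1.86] roll -0.01
```

View pics/s1.png

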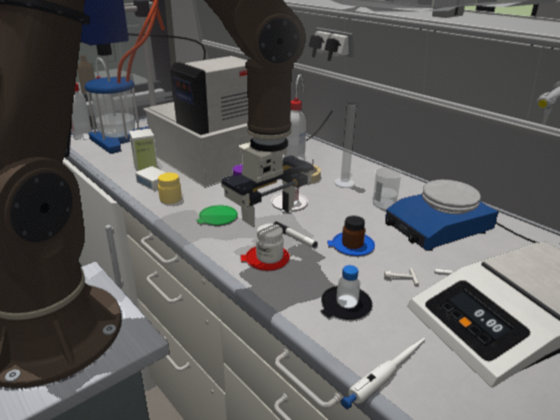

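The view shows the gripper straddling above the white jar (268,245). The wrist joint is at (280,40), which puts it at about z 0.46, so I'll enter the blue saucer sideways and low. Descending and gripping now.

>>> {"op": "arm_command", "data": {
  "commands": [
    [-0.1,0,0.5,0],
    [-0.1,0,1,0],
    [-0.1,0,1.4,0],
    [-0.1,0,1.7,0],
    [-0.1,0,1.8,0],
    [-0.1,0,1.8,0],
    [-0.1,0,1.8,0]
  ]
}}

```text
time_s: 2.88
tool_pos: [0.4507, -0.0767, 0.0295]
ee_rot: [179.9, -0.0, 90.0]
force: [-0.1, 0.4, 0.0]
grip_width: 0.0922
gripper_force: 0.0
```

>>> {"op": "arm_command", "data": {
  "commands": [
    [0,0,0,0],
    [0,0,0,0],
    [0,0,0,0],
    [0,0,0,0],
    [0,0,0,0],
    [0,0,0,0],
    [0,0,0,0],
    [0,0,0,0]
  ],
  "gripper": 40
}}

```text
time_s: 3.55
tool_pos: [0.4501, -0.0773, 0.0289]
ee_rot: [-180.0, -0.0, 89.9]
force: [-2.2, 0.6, 6.2]
grip_width: 0.0597
gripper_force: 30.0
```

```bash
python3 d.py .467 .148 .0285
```

```text
t 3.55 pos [ 0.4501 -0.0773  0.0289] rpy [-180.    -0.    89.9] F [-2.2  0.6  6.2] w 0.0597 gf 30.0008225440979
cmd [5.63 0.41 0.01] roll -0.01
```

>>> {"op": "arm_command", "data": {
  "commands": [
    [0,0,-0.4,0],
    [0,0,-0.8,0],
    [0.3,0,-1,0],
    [0.8,0.1,-1,0],
    [1.5,0.1,-1,0],
    [2.2,0.2,-1,0],
    [2.9,0.2,-1,0],
    [3.6,0.3,-1,0]
  ]
}}

```text
time_s: 4.22
tool_pos: [0.4615, 0.0678, 0.0685]
ee_rot: [-179.9, 0.0, 89.9]
force: [0.0, -0.6, -2.4]
grip_width: 0.0596
gripper_force: 30.0
```

>>> {"op": "arm_command", "data": {
  "commands": [
    [0.7,0,0,0],
    [1.3,0.1,0,0],
    [1.7,0.1,0,0],
    [2.0,0.1,0,0],
    [2.0,0.1,0.2,0],
    [2.0,0.1,0.5,0],
    [2.0,0.1,0.5,0],
    [2.0,0.1,0.5,0]
  ]
}}

```text
time_s: 4.88
tool_pos: [0.4658, 0.145, 0.0481]
ee_rot: [-179.9, 0.1, 89.8]
force: [0.2, -0.6, -2.2]
grip_width: 0.0595
gripper_force: 30.0
```

```bash
python3 d.py .467 .148 .0295
```

```text
t 4.8833 pos [0.4658 0.145  0.0481] rpy [-1.799e+02  1.000e-01  8.980e+01] F [ 0.2 -0.6 -2.2] w 0.0595 gf 29.99958425760269
cmd [0.08 0.03 0.46] roll -0.03
```

>>> {"op": "arm_command", "data": {
  "commands": [
    [0.1,0,0.2,0],
    [0.1,0,0.35,0],
    [0.1,0,0.45,0],
    [0.1,0,0.47,0],
    [0.1,0,0.47,0],
    [0.1,0,0.47,0]
  ]
}}

```text
time_s: 5.38
tool_pos: [0.4665, 0.1505, 0.03]
ee_rot: [-180.0, 0.0, 89.9]
force: [-0.3, 0.5, -2.0]
grip_width: 0.0592
gripper_force: 30.0
```

>>> {"op": "arm_command", "data": {
  "commands": [
    [0,0,0,0],
    [0,0,0,0],
    [0,0,0,0],
    [0,0,0,0],
    [0,0,0,0],
    [0,0,0,0],
    [0,0,0,0]
  ],
  "gripper": 91.8
}}

```text
time_s: 5.97
tool_pos: [0.4665, 0.1506, 0.03]
ee_rot: [180.0, -0.0, 89.9]
force: [-0.1, -0.6, 0.5]
grip_width: 0.0916
gripper_force: 0.0
```

>>> {"op": "arm_command", "data": {
  "commands": [
    [0,0,-0.5,0],
    [0,0,-1.1,0],
    [0,0,-1.7,0],
    [0,0,-2.1,0],
    [0,0,-2.1,0],
    [0,0,-2.1,0]
  ]
}}

```text
time_s: 6.47
tool_pos: [0.4669, 0.151, 0.1145]
ee_rot: [179.9, -0.1, 89.9]
force: [0.0, 0.2, -0.7]
grip_width: 0.0921
gripper_force: 0.0
```

```bash
python3 d.py .6555 .0805 .11
```

```text
t 6.4667 pos [0.4669 0.151  0.1145] rpy [ 1.799e+02 -1.000e-01  8.990e+01] F [ 0.   0.2 -0.7] w 0.0921 gf 0.0
cmd [-1.76  4.72  0.12] roll -0.01
```

>>> {"op": "arm_command", "data": {
  "commands": [
    [-0.3,0.7,0,0],
    [-0.6,1.5,0,0],
    [-0.9,2.3,0,0],
    [-1.2,3.1,0,0],
    [-1.5,3.9,0.1,0],
    [-1.75,4.5,0.1,0],
    [-1.75,4.7,0.1,0],
    [-1.75,4.7,0.1,0]
  ]
}}

```text
time_s: 7.13
tool_pos: [0.6554, 0.079, 0.1081]
ee_rot: [-179.9, 0.1, 89.8]
force: [-0.9, 0.1, 0.5]
grip_width: 0.0915
gripper_force: 0.0
```

```bash
python3 d.py .6555 .0805 .031
python3 - <<'E'
from h import *
c=read_camera("top");cv2.imwrite("pics/rect2.png",rect(c,.007))
cv2.imwrite("pics/s2.png",read_camera("scene")["img"])
r=rect(c,.007)
print(circ(r,(.4445,-.077),46,53)); R=rect(c,.073); print(circ(R,(.4665,.151),26,32,10,50))
E
```

```text
t 7.1333 pos [0.6554 0.079  0.1081] rpy [-1.799e+02  1.000e-01  8.980e+01] F [-0.9  0.1  0.5] w 0.0915 gf 0.0
cmd [0.04 0.   1.93] roll -0.03
[[np.float32(0.4448), np.float32(-0.0764), np.float32(47.8)], [np.float32(0.444), np.float32(-0.0764), np.float32(48.5)]]
[]
```

View pics/rect2.png

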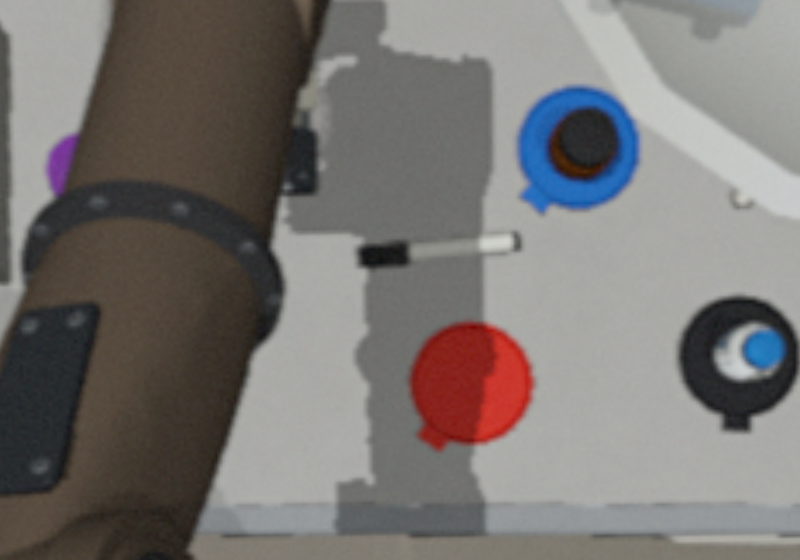

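View pics/s2.png

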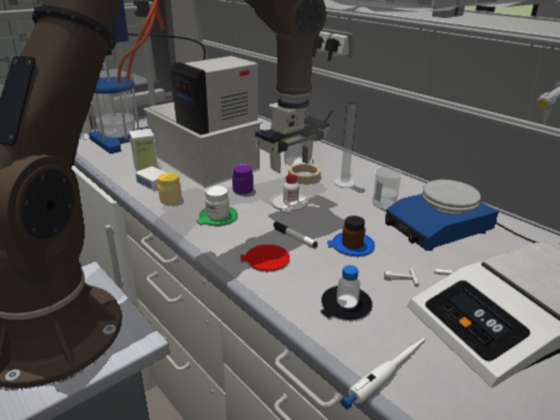

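The white jar stands in green (218,203), the red saucer (268,257) is free, and the gripper is over the red bottle (291,190). Descend and grip.

>>> {"op": "arm_command", "data": {
  "commands": [
    [0,0,0.4,0],
    [0,0,0.8,0],
    [0,0,1.2,0],
    [0,0,1.6,0],
    [0,0,1.9,0],
    [0,0,1.92,0],
    [0,0,1.92,0],
    [0,0,1.92,0]
  ]
}}

```text
time_s: 7.9
tool_pos: [0.6545, 0.0806, 0.0339]
ee_rot: [180.0, -0.0, 89.9]
force: [0.1, -0.9, 0.8]
grip_width: 0.0918
gripper_force: 0.0
```

>>> {"op": "arm_command", "data": {
  "commands": [
    [0,0,0,0],
    [0,0,0,0],
    [0,0,0,0],
    [0,0,0,0],
    [0,0,0,0],
    [0,0,0,0],
    [0,0,0,0],
    [0,0,0,0]
  ],
  "gripper": 25
}}

```text
time_s: 8.57
tool_pos: [0.6544, 0.0803, 0.0331]
ee_rot: [180.0, -0.0, 89.9]
force: [2.7, 1.0, -0.4]
grip_width: 0.0432
gripper_force: 0.2
```

```bash
python3 d.py .4447 -.0765 .0315
```

```text
t 8.5667 pos [0.6544 0.0803 0.0331] rpy [180.   -0.   89.9] F [ 2.7  1.  -0.4] w 0.0432 gf 0.20934178959578276
cmd [-3.93 -5.24  0.04] roll -0.01
```

>>> {"op": "arm_command", "data": {
  "commands": [
    [0,0,0,0],
    [0,0,0,0],
    [0,0,0,0],
    [0,0,-0.3,0],
    [0,0,-0.7,0],
    [0,0,-1,0],
    [0,0,-1,0]
  ]
}}

```text
time_s: 9.15
tool_pos: [0.6562, 0.0803, 0.0765]
ee_rot: [179.7, -0.0, 89.9]
force: [0.7, -0.5, -0.0]
grip_width: 0.0415
gripper_force: 30.0
```

>>> {"op": "arm_command", "data": {
  "commands": [
    [-0.2,-0.3,0,0],
    [-0.6,-0.8,0,0],
    [-1.1,-1.4,0,0],
    [-1.6,-2.1,0,0],
    [-2.1,-2.8,0,0],
    [-2.6,-3.5,0,0],
    [-3.1,-4.2,0,0],
    [-3.6,-4.8,0,0]
  ]
}}

```text
time_s: 9.82
tool_pos: [0.46, -0.064, 0.0731]
ee_rot: [-180.0, -0.0, 89.9]
force: [-0.2, -1.4, -0.3]
grip_width: 0.0414
gripper_force: 30.0
```

```bash
python3 d.py .4447 -.0765 .034
```

```text
t 9.8167 pos [ 0.46   -0.064   0.0731] rpy [-180.    -0.    89.9] F [-0.2 -1.4 -0.3] w 0.0414 gf 30.00007688999176
cmd [-0.31 -0.38  0.98] roll -0.01
```

>>> {"op": "arm_command", "data": {
  "commands": [
    [-0.2,-0.3,0,0],
    [-0.3,-0.4,0.2,0],
    [-0.3,-0.4,0.5,0],
    [-0.3,-0.4,0.75,0],
    [-0.3,-0.4,0.9,0],
    [-0.3,-0.4,0.98,0],
    [-0.3,-0.4,0.98,0],
    [-0.3,-0.4,0.98,0]
  ]
}}

```text
time_s: 10.48
tool_pos: [0.4466, -0.0751, 0.0336]
ee_rot: [-180.0, 0.0, 90.0]
force: [0.3, -0.3, -0.3]
grip_width: 0.0418
gripper_force: 30.0
```

```bash
python3 d.py .4447 -.0765 .0335
```

```text
t 10.4833 pos [ 0.4466 -0.0751  0.0336] rpy [-180.    0.   90.] F [ 0.3 -0.3 -0.3] w 0.0418 gf 29.999880194664
cmd [-0.04 -0.05  0.  ] roll -0.01
```

>>> {"op": "arm_command", "data": {
  "commands": [
    [0,0,0,0],
    [0,0,0,0],
    [0,0,0,0],
    [0,0,0,0],
    [0,0,0,0],
    [0,0,0,0],
    [0,0,0,0]
  ],
  "gripper": 91.8
}}

```text
time_s: 11.07
tool_pos: [0.4462, -0.0754, 0.034]
ee_rot: [180.0, -0.0, 89.9]
force: [-0.0, 0.2, 0.6]
grip_width: 0.0839
gripper_force: 0.0
```

>>> {"op": "arm_command", "data": {
  "commands": [
    [0,0,-0.5,0],
    [0,0,-1.1,0],
    [0,0,-1.7,0],
    [0,0,-2.0,0],
    [0.5,0,-2.0,0],
    [1.3,0.1,-2.0,0],
    [2.2,0.2,-2.0,0],
    [3.1,0.3,-2.0,0]
  ]
}}

```text
time_s: 11.73
tool_pos: [0.4584, 0.0497, 0.1143]
ee_rot: [180.0, -0.0, 89.8]
force: [1.5, -0.2, 0.7]
grip_width: 0.0916
gripper_force: 0.0
```

>>> {"op": "arm_command", "data": {
  "commands": [
    [0.9,0.1,0,0],
    [1.7,0.2,0,0],
    [2.3,0.2,0,0],
    [2.5,0.2,0.1,0],
    [2.5,0.2,0.1,0],
    [2.5,0.2,0.1,0]
  ]
}}

```text
time_s: 12.23
tool_pos: [0.466, 0.1477, 0.1096]
ee_rot: [-180.0, 0.1, 89.9]
force: [-0.4, -1.0, 0.6]
grip_width: 0.0918
gripper_force: 0.0
```

```bash
python3 d.py .4668 .1508 .0295;python3 - <<'E'
from h import *
c=read_camera("top");cv2.imwrite("pics/rect3.png",rect(c,.007)) 
E
```

```text
t 12.2333 pos [0.466  0.1477 0.1096] rpy [-1.80e+02  1.00e-01  8.99e+01] F [-0.4 -1.   0.6] w 0.0918 gf 0.0
cmd [0.08 0.02 2.  ] roll -0.01
```

View pics/rect3.png

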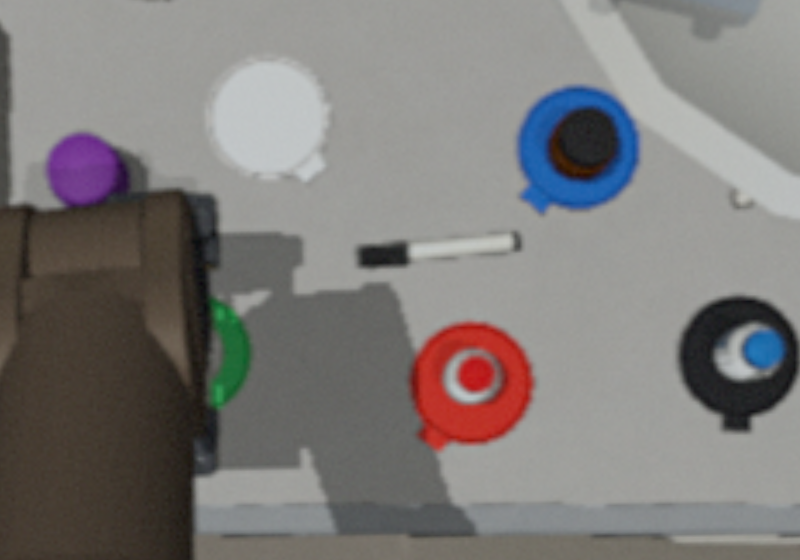

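The red bottle stands centred in red (474,376). The white saucer is clear and centred at (268,118), which is x 0.6556, y 0.0855. Next: pick up the white jar.

>>> {"op": "arm_command", "data": {
  "commands": [
    [0.1,0,0.4,0],
    [0.1,0,0.9,0],
    [0.1,0,1.4,0],
    [0.1,0,1.8,0],
    [0.1,0,2,0],
    [0.1,0,2,0],
    [0.1,0,2,0]
  ]
}}

```text
time_s: 12.87
tool_pos: [0.4667, 0.1513, 0.0302]
ee_rot: [-180.0, 0.0, 89.8]
force: [0.6, -0.6, 0.6]
grip_width: 0.0918
gripper_force: 0.0
```

>>> {"op": "arm_command", "data": {
  "commands": [
    [0,0,0,0],
    [0,0,0,0],
    [0,0,0,0],
    [0,0,0,0],
    [0,0,0,0],
    [0,0,0,0],
    [0,0,0,0],
    [0,0,0,0]
  ],
  "gripper": 40
}}

```text
time_s: 13.53
tool_pos: [0.4666, 0.1528, 0.0302]
ee_rot: [180.0, -0.0, 89.9]
force: [-0.1, 0.8, 6.3]
grip_width: 0.0596
gripper_force: 30.0
```

>>> {"op": "arm_command", "data": {
  "commands": [
    [0,0,0,0],
    [0,0,-0.3,0],
    [0,0,-0.7,0],
    [0,0,-1,0],
    [0,0.3,-1,0],
    [-0.2,0.8,-1,0],
    [-0.4,1.4,-1,0],
    [-0.6,2,-1,0]
  ]
}}

```text
time_s: 14.2
tool_pos: [0.5467, 0.1286, 0.0698]
ee_rot: [-180.0, -0.0, 90.0]
force: [1.2, -0.4, -1.5]
grip_width: 0.0597
gripper_force: 30.0
```

```bash
python3 d.py .6556 .0855 .0305
```

```text
t 14.2 pos [0.5467 0.1286 0.0698] rpy [-180.   -0.   90.] F [ 1.2 -0.4 -1.5] w 0.0597 gf 30.00013768672943
cmd [-1.08  2.72  0.98] roll -0.0
```

>>> {"op": "arm_command", "data": {
  "commands": [
    [-0.25,0.6,0,0],
    [-0.5,1.2,0,0],
    [-0.75,1.8,0,0],
    [-1,2.4,0,0],
    [-1.1,2.7,0.1,0],
    [-1.1,2.7,0.4,0],
    [-1.1,2.7,0.6,0],
    [-1.1,2.7,0.6,0]
  ]
}}

```text
time_s: 14.87
tool_pos: [0.6514, 0.085, 0.0429]
ee_rot: [-179.7, 0.0, 90.0]
force: [-0.5, 0.1, -3.2]
grip_width: 0.0599
gripper_force: 30.0
```

```bash
python3 d.py .6556 .0855 .0305
```

```text
t 14.8667 pos [0.6514 0.085  0.0429] rpy [-179.7    0.    90. ] F [-0.5  0.1 -3.2] w 0.0599 gf 29.999749660491943
cmd [0.01 0.11 0.31] roll -0.01
```

>>> {"op": "arm_command", "data": {
  "commands": [
    [0,0.05,0.15,0],
    [0,0.05,0.25,0],
    [0,0.05,0.3,0],
    [0,0.05,0.32,0],
    [0,0.05,0.32,0],
    [0,0.05,0.32,0]
  ]
}}

```text
time_s: 15.37
tool_pos: [0.6564, 0.0845, 0.0334]
ee_rot: [180.0, -0.0, 89.9]
force: [-0.8, 0.2, -1.6]
grip_width: 0.0598
gripper_force: 30.0
```

```bash
python3 d.py .6556 .0855 .0305
```

```text
t 15.3667 pos [0.6564 0.0845 0.0334] rpy [180.   -0.   89.9] F [-0.8  0.2 -1.6] w 0.0598 gf 29.999777376651764
cmd [ 0.03 -0.02  0.07] roll -0.01
```

>>> {"op": "arm_command", "data": {
  "commands": [
    [0,0,0.04,0],
    [0,0,0.07,0],
    [0,0,0.07,0],
    [0,0,0.07,0]
  ]
}}

```text
time_s: 15.7
tool_pos: [0.6564, 0.0843, 0.0304]
ee_rot: [180.0, -0.0, 89.9]
force: [-0.1, 0.7, -2.3]
grip_width: 0.0596
gripper_force: 30.0
```

>>> {"op": "arm_command", "data": {
  "commands": [
    [0,0,0,0],
    [0,0,0,0],
    [0,0,0,0],
    [0,0,0,0],
    [0,0,0,0],
    [0,0,0,0],
    [0,0,0,0]
  ],
  "gripper": 91.8
}}

```text
time_s: 16.28
tool_pos: [0.6564, 0.0844, 0.0304]
ee_rot: [180.0, -0.0, 89.9]
force: [0.4, 0.2, -1.2]
grip_width: 0.0914
gripper_force: 0.0
```

>>> {"op": "arm_command", "data": {
  "commands": [
    [0,0,-0.5,0],
    [0,0,-1.1,0],
    [0,0,-1.7,0],
    [0,0,-1.9,0],
    [-0.6,-0.2,-1.9,0],
    [-1.4,-0.5,-1.9,0],
    [-2.3,-0.7,-1.9,0],
    [-3.1,-0.75,-1.9,0]
  ]
}}

```text
time_s: 16.95
tool_pos: [0.6246, -0.0412, 0.1061]
ee_rot: [-179.9, 0.0, 89.9]
force: [1.2, -0.5, -0.0]
grip_width: 0.0919
gripper_force: 0.0
```

```bash
python3 d.py .6265 -.05 .025;python3 - <<'E'
from h import *
c=read_camera("top");a=rect(c,.007)[40:240,180:700];cv2.imwrite("pics/z4.png",cv2.resize(np.vstack([a,cv2.resize(read_camera("scene")["img"][0:310,100:560],(520,350))]),(520,550)))
R=rect(c,.073)
print(circ(R,(.656,.0845),26,32,10,50))
E
```

```text
t 16.95 pos [ 0.6246 -0.0412  0.1061] rpy [-179.9    0.    89.9] F [ 1.2 -0.5 -0. ] w 0.0919 gf 0.0
cmd [-0.22  0.05  2.03] roll -0.01
[[np.float32(0.6568), np.float32(0.0812), np.float32(26.5)], [np.float32(0.6568), np.float32(0.082), np.float32(26.6)], [np.float32(0.6568), np.float32(0.0812), np.float32(26.5)]]
```

View pics/z4.png

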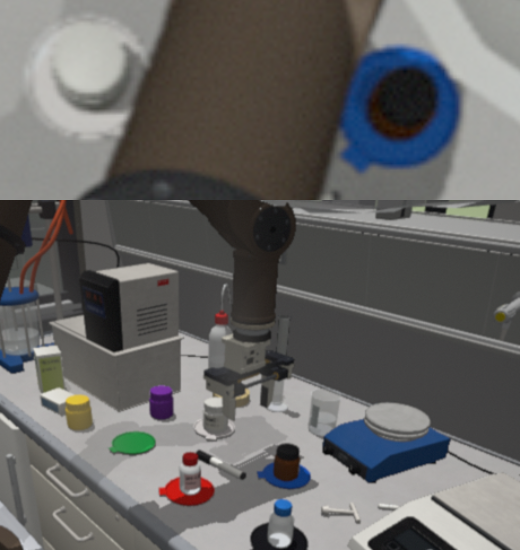

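The white jar is centred in its saucer (upper crop, about (90,62)). I'm going low and sideways onto the black jar, watching the force.

>>> {"op": "arm_command", "data": {
  "commands": [
    [-0.2,0,0.5,0],
    [-0.2,0,1,0],
    [-0.2,0.05,1.5,0],
    [-0.2,0.05,1.9,0],
    [-0.2,0.05,2.05,0],
    [-0.2,0.05,2.05,0],
    [-0.5,0.05,2.05,0],
    [-0.9,0.05,2.05,0]
  ]
}}

```text
time_s: 17.72
tool_pos: [0.6291, -0.0746, 0.0252]
ee_rot: [179.9, -0.0, 90.1]
force: [0.1, -0.7, 0.5]
grip_width: 0.092
gripper_force: 0.0
```

```bash
python3 d.py .6265 -.159 .025
```

```text
t 17.7167 pos [ 0.6291 -0.0746  0.0252] rpy [179.9  -0.   90.1] F [ 0.1 -0.7  0.5] w 0.092 gf 0.0
cmd [-2.11 -0.07  0.  ] roll 0.01
```

>>> {"op": "arm_command", "data": {
  "commands": [
    [-0.3,0,0,0],
    [-0.6,-0.05,0,0],
    [-0.9,-0.05,0,0],
    [-1.2,-0.05,0,0],
    [-1.5,-0.05,0,0],
    [-1.8,-0.05,0,0],
    [-2.05,-0.05,0,0],
    [-2.05,-0.05,0,0]
  ]
}}

```text
time_s: 18.38
tool_pos: [0.6257, -0.1612, 0.0246]
ee_rot: [180.0, 0.1, 89.7]
force: [0.8, -1.1, -0.4]
grip_width: 0.0916
gripper_force: 0.0
```

```bash
python3 d.py .6265 -.159 .025
python3 - <<'E'
from h import *
a=read_camera("scene")["img"][0:300,180:530];cv2.imwrite("pics/s5.png",cv2.resize(a,(700,600)))
E
```

```text
t 18.3833 pos [ 0.6257 -0.1612  0.0246] rpy [1.80e+02 1.00e-01 8.97e+01] F [ 0.8 -1.1 -0.4] w 0.0916 gf 0.0
cmd [ 0.06  0.02 -0.01] roll -0.04
```

View pics/s5.png

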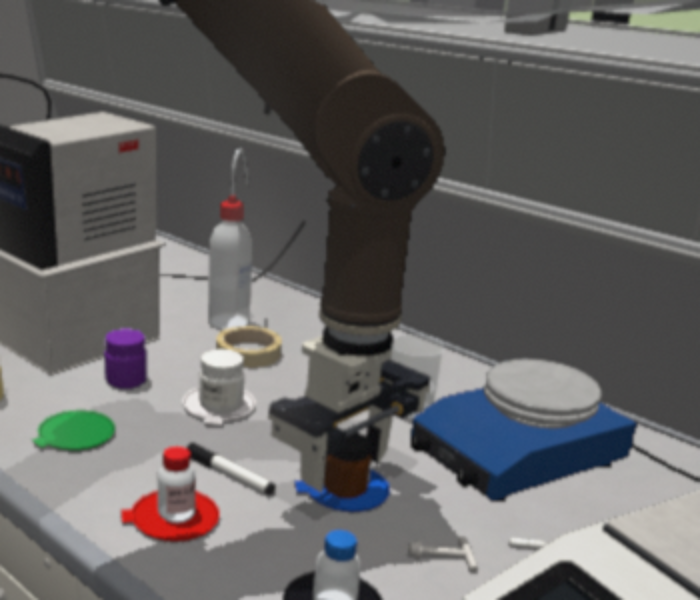

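The black jar (345,470) is between the fingers and the wrist (395,150) is well clear of the hood. Grip it, lift it and carry it to green.

>>> {"op": "arm_command", "data": {
  "commands": [
    [0,0,0,0],
    [0,0,0,0],
    [0,0,0,0],
    [0,0,0,0],
    [0,0,0,0],
    [0,0,0,0],
    [0,0,0,0],
    [0,0,0,0]
  ],
  "gripper": 35
}}

```text
time_s: 19.1
tool_pos: [0.6262, -0.1574, 0.0244]
ee_rot: [180.0, -0.0, 89.9]
force: [1.0, 1.0, 0.7]
grip_width: 0.0517
gripper_force: 30.0
```

>>> {"op": "arm_command", "data": {
  "commands": [
    [0,0,0,0],
    [0,0,-0.3,0],
    [0,0,-0.7,0],
    [0,0,-0.9,0],
    [0.3,-0.1,-0.9,0],
    [0.8,-0.3,-0.9,0],
    [1.4,-0.6,-0.9,0],
    [2,-0.9,-0.9,0]
  ]
}}

```text
time_s: 19.77
tool_pos: [0.5891, -0.0761, 0.06]
ee_rot: [-180.0, -0.0, 89.9]
force: [-0.4, 0.9, -1.3]
grip_width: 0.0515
gripper_force: 30.0
```

```bash
python3 d.py .467 .148 .026
```

```text
t 19.7667 pos [ 0.5891 -0.0761  0.06  ] rpy [-180.    -0.    89.9] F [-0.4  0.9 -1.3] w 0.0515 gf 29.999010264873505
cmd [ 5.6  -3.06  0.85] roll -0.02
```

>>> {"op": "arm_command", "data": {
  "commands": [
    [0.7,-0.4,0,0],
    [1.4,-0.8,0,0],
    [2.1,-1.2,0,0],
    [2.8,-1.6,0,0],
    [3.5,-2,0,0],
    [4.2,-2.4,0,0],
    [4.9,-2.8,0,0],
    [5.3,-3,0,0]
  ]
}}

```text
time_s: 20.43
tool_pos: [0.4669, 0.1385, 0.0598]
ee_rot: [-179.9, -0.1, 90.1]
force: [-0.8, 0.1, -0.7]
grip_width: 0.0512
gripper_force: 30.0
```

>>> {"op": "arm_command", "data": {
  "commands": [
    [0.2,0,0,0],
    [0.2,0,0,0],
    [0.2,0,0.2,0],
    [0.2,0,0.4,0],
    [0.2,0,0.6,0],
    [0.2,0,0.75,0],
    [0.2,0,0.75,0],
    [0.2,0,0.75,0]
  ]
}}

```text
time_s: 21.1
tool_pos: [0.4703, 0.1416, 0.0297]
ee_rot: [-179.9, 0.0, 89.8]
force: [0.2, -0.1, -1.4]
grip_width: 0.0515
gripper_force: 30.0
```

```bash
python3 d.py .467 .148 .0255
```

```text
t 21.1 pos [0.4703 0.1416 0.0297] rpy [-179.9    0.    89.8] F [ 0.2 -0.1 -1.4] w 0.0515 gf 29.999701380729675
cmd [ 0.16 -0.08  0.1 ] roll -0.03
```

>>> {"op": "arm_command", "data": {
  "commands": [
    [0,0,0.06,0],
    [0,0,0.1,0],
    [0,0,0.11,0],
    [0,0,0.11,0],
    [0,0,0.11,0]
  ]
}}

```text
time_s: 21.52
tool_pos: [0.4705, 0.1427, 0.0261]
ee_rot: [180.0, -0.0, 89.9]
force: [-0.2, 0.2, -0.9]
grip_width: 0.0517
gripper_force: 30.0
```

>>> {"op": "arm_command", "data": {
  "commands": [
    [0,0,0,0],
    [0,0,0,0],
    [0,0,0,0],
    [0,0,0,0],
    [0,0,0,0],
    [0,0,0,0],
    [0,0,0,0]
  ],
  "gripper": 91.8
}}

```text
time_s: 22.1
tool_pos: [0.4705, 0.1426, 0.026]
ee_rot: [180.0, -0.0, 89.9]
force: [-0.7, -0.1, -0.5]
grip_width: 0.0904
gripper_force: 0.0
```

>>> {"op": "arm_command", "data": {
  "commands": [
    [0,0,-0.5,0],
    [0,0,-1.1,0],
    [0,0,-1.7,0],
    [0,0,-2.3,0],
    [-0.5,0.2,-2.4,0],
    [-1.3,0.5,-2.4,0],
    [-2.2,0.8,-2.4,0],
    [-3.1,1,-2.4,0]
  ]
}}

```text
time_s: 22.77
tool_pos: [0.5113, 0.0178, 0.1223]
ee_rot: [179.9, -0.0, 90.0]
force: [1.4, -0.2, -0.1]
grip_width: 0.0916
gripper_force: 0.0
```

```bash
python3 d.py .466 -.291 .115
```

```text
t 22.7667 pos [0.5113 0.0178 0.1223] rpy [179.9  -0.   90. ] F [ 1.4 -0.2 -0.1] w 0.0916 gf 0.0
cmd [-7.72 -1.14  0.18] roll 0.01
```

>>> {"op": "arm_command", "data": {
  "commands": [
    [-0.8,-0.1,0,0],
    [-1.6,-0.3,0,0],
    [-2.4,-0.5,0,0],
    [-3.2,-0.7,0,0],
    [-4,-0.9,0,0],
    [-4.7,-1.1,0,0],
    [-5.1,-1.15,0.2,0],
    [-5.1,-1.15,0.6,0]
  ]
}}

```text
time_s: 23.43
tool_pos: [0.464, -0.1904, 0.0994]
ee_rot: [179.8, 0.1, 89.6]
force: [0.6, 0.7, -0.0]
grip_width: 0.0919
gripper_force: 0.0
```

>>> {"op": "arm_command", "data": {
  "commands": [
    [0,0,0.4,0],
    [0,0,0.8,0],
    [0,0,1.2,0],
    [0,0,1.5,0],
    [0,0,1.65,0],
    [0,0,1.65,0],
    [0,0,1.65,0]
  ]
}}

```text
time_s: 24.02
tool_pos: [0.464, -0.1855, 0.0321]
ee_rot: [-180.0, -0.0, 89.9]
force: [-0.8, -0.3, 0.2]
grip_width: 0.0914
gripper_force: 0.0
```

```bash
python3 d.py .466 -.291 .032
```

```text
t 24.0167 pos [ 0.464  -0.1855  0.0321] rpy [-180.    -0.    89.9] F [-0.8 -0.3  0.2] w 0.0914 gf 0.0
cmd [-2.64  0.05  0.  ] roll -0.02
```

>>> {"op": "arm_command", "data": {
  "commands": [
    [-0.4,0,0,0],
    [-0.8,0.05,0,0],
    [-1.2,0.05,0,0],
    [-1.6,0.05,0,0],
    [-2,0.05,0,0],
    [-2.4,0.05,0,0],
    [-2.65,0.05,0,0],
    [-2.65,0.05,0,0]
  ]
}}

```text
time_s: 24.68
tool_pos: [0.466, -0.2942, 0.033]
ee_rot: [179.9, 0.1, 89.8]
force: [0.7, -0.2, 0.7]
grip_width: 0.092
gripper_force: 0.0
```

>>> {"op": "arm_command", "data": {
  "commands": [
    [0,0,0,0],
    [0,0,0,0],
    [0,0,0,0]
  ]
}}

```text
time_s: 24.93
tool_pos: [0.4661, -0.29, 0.0319]
ee_rot: [-180.0, -0.1, 90.0]
force: [0.8, -0.1, -0.6]
grip_width: 0.0919
gripper_force: 0.0
```

```bash
python3 d.py .466 -.291 .032
python3 - <<'E'
from h import *
a=read_camera("scene")["img"][120:380,180:530]
t=rect(read_camera("top"),.007)[0:460,100:700]
cv2.imwrite("pics/s6.png",np.hstack([cv2.resize(a,(400,297)),cv2.resize(t,(400,297))]))
E
```

```text
t 24.9333 pos [ 0.4661 -0.29    0.0319] rpy [-1.8e+02 -1.0e-01  9.0e+01] F [ 0.8 -0.1 -0.6] w 0.0919 gf 0.0
cmd [-0.02 -0.   -0.  ] roll 0.0
```

View pics/s6.png

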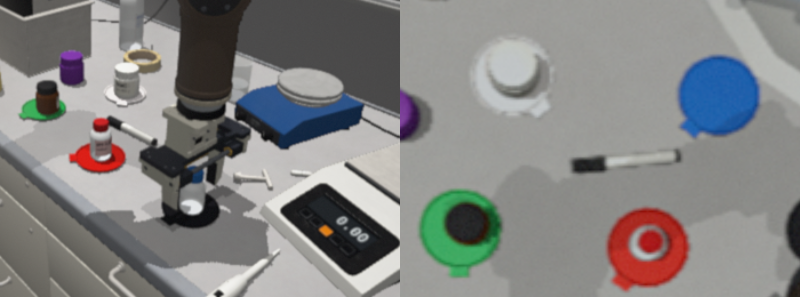

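The blue bottle is between the fingers (190,190 in the left half). The black jar is in green, the red and white are home, and blue is empty. Grip and carry to blue.

>>> {"op": "arm_command", "data": {
  "commands": [
    [0,0,0,0],
    [0,0,0,0],
    [0,0,0,0],
    [0,0,0,0],
    [0,0,0,0],
    [0,0,0,0],
    [0,0,0,0],
    [0,0,0,0]
  ],
  "gripper": 25
}}

```text
time_s: 25.7
tool_pos: [0.4659, -0.2914, 0.0319]
ee_rot: [180.0, -0.0, 89.9]
force: [-0.6, -0.2, 0.3]
grip_width: 0.0433
gripper_force: 0.0
```

>>> {"op": "arm_command", "data": {
  "commands": [
    [0,0,0,0],
    [0,0,0,0],
    [0,0,0,0],
    [0,0,-0.3,0],
    [0,0,-0.6,0],
    [0.2,0.2,-0.7,0],
    [0.6,0.7,-0.7,0],
    [1,1.2,-0.7,0]
  ]
}}

```text
time_s: 26.37
tool_pos: [0.5151, -0.2512, 0.0615]
ee_rot: [179.9, 0.0, 89.8]
force: [0.8, 0.0, -1.0]
grip_width: 0.0416
gripper_force: 30.0
```

```bash
python3 d.py .6325 -.1634 .0325
```

```text
t 26.3667 pos [ 0.5151 -0.2512  0.0615] rpy [179.9   0.   89.8] F [ 0.8  0.  -1. ] w 0.0416 gf 29.998664259910583
cmd [2.21 2.93 0.73] roll -0.03
```

>>> {"op": "arm_command", "data": {
  "commands": [
    [0.4,0.5,0,0],
    [0.8,1.1,0,0],
    [1.2,1.6,0,0],
    [1.6,2.2,0,0],
    [2,2.7,0,0],
    [2.2,2.9,0,0],
    [2.2,2.9,0.2,0],
    [2.2,2.9,0.4,0]
  ]
}}

```text
time_s: 27.03
tool_pos: [0.6303, -0.1631, 0.044]
ee_rot: [180.0, 0.0, 90.0]
force: [-0.1, -0.6, -1.7]
grip_width: 0.0415
gripper_force: 30.0
```

>>> {"op": "arm_command", "data": {
  "commands": [
    [0,0,0.1,0],
    [0,0,0.2,0],
    [0,0,0.2,0],
    [0,0,0.2,0]
  ]
}}

```text
time_s: 27.37
tool_pos: [0.6292, -0.1646, 0.0358]
ee_rot: [-180.0, 0.0, 89.8]
force: [-0.6, 0.1, 0.1]
grip_width: 0.0413
gripper_force: 30.0
```

```bash
python3 d.py .6325 -.1634 .0325
```

```text
t 27.3667 pos [ 0.6292 -0.1646  0.0358] rpy [-180.     0.    89.8] F [-0.6  0.1  0.1] w 0.0413 gf 29.999443888664246
cmd [0.03 0.08 0.08] roll -0.03
```

Lower, release, then leave sideways (+y).

>>> {"op": "arm_command", "data": {
  "commands": [
    [0,0.07,0.03,0],
    [0,0.07,0.06,0],
    [0,0.07,0.08,0],
    [0,0.07,0.08,0],
    [0,0.07,0.08,0]
  ]
}}

```text
time_s: 27.78
tool_pos: [0.6328, -0.1636, 0.0328]
ee_rot: [180.0, -0.0, 89.9]
force: [-0.7, -0.6, -0.5]
grip_width: 0.0416
gripper_force: 30.0
```

>>> {"op": "arm_command", "data": {
  "commands": [
    [0,0,0,0],
    [0,0,0,0],
    [0,0,0,0],
    [0,0,0,0],
    [0,0,0,0],
    [0,0,0,0],
    [0,0,0,0],
    [0,0,0,0]
  ],
  "gripper": 91.8
}}

```text
time_s: 28.45
tool_pos: [0.6329, -0.1636, 0.0327]
ee_rot: [180.0, -0.0, 89.9]
force: [0.2, 1.2, -0.5]
grip_width: 0.0893
gripper_force: 0.0
```

>>> {"op": "arm_command", "data": {
  "commands": [
    [0.4,0,0,0],
    [1,0,0,0],
    [1.6,0,0,0],
    [2.3,0,0,0],
    [3,0,-0.3,0],
    [3.2,0,-1,0],
    [3.2,0,-1.8,0],
    [3.2,0,-2,0]
  ]
}}

```text
time_s: 29.12
tool_pos: [0.6353, -0.0349, 0.1171]
ee_rot: [179.7, -0.0, 90.0]
force: [1.8, -0.5, 0.7]
grip_width: 0.0916
gripper_force: 0.0
```

```bash
python3 d.py .4706 .1426 .11
```

```text
t 29.1167 pos [ 0.6353 -0.0349  0.1171] rpy [179.7  -0.   90. ] F [ 1.8 -0.5  0.7] w 0.0916 gf 0.0
cmd [ 4.44 -4.12  0.15] roll 0.0
```

>>> {"op": "arm_command", "data": {
  "commands": [
    [0.6,-0.6,0,0],
    [1.2,-1.1,0,0],
    [1.8,-1.7,0,0],
    [2.4,-2.2,0,0],
    [3,-2.8,0,0],
    [3.6,-3.4,0,0],
    [4.2,-3.9,0,0],
    [4.45,-4.15,0.1,0]
  ]
}}

```text
time_s: 29.78
tool_pos: [0.4648, 0.1458, 0.1089]
ee_rot: [-179.9, -0.1, 90.1]
force: [-0.6, 0.7, 0.5]
grip_width: 0.0919
gripper_force: 0.0
```

>>> {"op": "arm_command", "data": {
  "commands": [
    [0,0,0,0],
    [0,0,0,0],
    [0,0,0,0]
  ]
}}

```text
time_s: 30.03
tool_pos: [0.4682, 0.1418, 0.109]
ee_rot: [179.9, 0.0, 89.9]
force: [-0.1, 0.7, -0.5]
grip_width: 0.0917
gripper_force: 0.0
```

```bash
python3 d.py .4706 .1426 .026
```

```text
t 30.0333 pos [0.4682 0.1418 0.109 ] rpy [179.9   0.   89.9] F [-0.1  0.7 -0.5] w 0.0917 gf 0.0
cmd [0.02 0.06 2.08] roll -0.02
```

>>> {"op": "arm_command", "data": {
  "commands": [
    [0,0.05,0.4,0],
    [0,0.05,0.9,0],
    [0,0.05,1.4,0],
    [0,0.05,1.8,0],
    [0,0.05,2.05,0],
    [0,0.05,2.08,0],
    [0,0.05,2.08,0]
  ]
}}

```text
time_s: 30.62
tool_pos: [0.4697, 0.1416, 0.0254]
ee_rot: [-180.0, 0.0, 89.8]
force: [0.4, -0.3, 0.1]
grip_width: 0.0916
gripper_force: 0.0
```

>>> {"op": "arm_command", "data": {
  "commands": [
    [0,0,0,0],
    [0,0,0,0],
    [0,0,0,0],
    [0,0,0,0],
    [0,0,0,0],
    [0,0,0,0],
    [0,0,0,0],
    [0,0,0,0]
  ],
  "gripper": 35
}}

```text
time_s: 31.28
tool_pos: [0.4694, 0.1428, 0.0257]
ee_rot: [180.0, -0.0, 89.9]
force: [-0.9, -0.3, 2.5]
grip_width: 0.0517
gripper_force: 30.0
```

>>> {"op": "arm_command", "data": {
  "commands": [
    [0,0,0,0],
    [0,0,-0.3,0],
    [0,0,-0.7,0],
    [0,0,-0.9,0],
    [-0.3,0.2,-0.9,0],
    [-0.8,0.5,-0.9,0],
    [-1.4,0.9,-0.9,0],
    [-2,1.3,-0.9,0]
  ]
}}

```text
time_s: 31.95
tool_pos: [0.5213, 0.0623, 0.0614]
ee_rot: [-180.0, -0.0, 90.0]
force: [0.6, -0.1, -1.0]
grip_width: 0.0516
gripper_force: 30.0
```

```bash
python3 d.py .547 -.20 .06;  python3 d.py .465 -.291 .0265|tail -1
```

```text
t 31.95 pos [0.5213 0.0623 0.0614] rpy [-180.   -0.   90.] F [ 0.6 -0.1 -1. ] w 0.0516 gf 30.000779628753662
cmd [-6.56  0.64  0.03] roll 0.01
cmd [-8.83 -1.41  0.87] roll 0.01
```

>>> {"op": "arm_command", "data": {
  "commands": [
    [-0.7,0.4,0,0],
    [-1.4,0.6,0,0],
    [-2.1,0.6,0,0],
    [-2.8,0.6,0,0],
    [-3.5,0.6,0,0],
    [-4.2,0.6,0,0],
    [-5,0.6,0,0],
    [-5.8,0.5,0,0]
  ]
}}

```text
time_s: 32.62
tool_pos: [0.5412, -0.1705, 0.0613]
ee_rot: [180.0, -0.0, 90.0]
force: [0.7, -0.5, -1.4]
grip_width: 0.0519
gripper_force: 30.0
```

>>> {"op": "arm_command", "data": {
  "commands": [
    [-0.7,-0.2,0,0],
    [-1.3,-0.6,0,0],
    [-1.9,-1,0,0],
    [-2.4,-1.4,0,0],
    [-2.9,-1.8,0,0],
    [-3,-1.9,0,0],
    [-3,-1.9,0,0],
    [-3,-1.9,0,0]
  ]
}}

```text
time_s: 33.28
tool_pos: [0.4648, -0.289, 0.0614]
ee_rot: [180.0, -0.0, 89.9]
force: [0.3, 0.3, -0.8]
grip_width: 0.0516
gripper_force: 30.0
```

```bash
python3 d.py .465 -.291 .0265
python3 - <<'E'
from h import *
r=rect(read_camera("top"),.007)
print(circ(r,(.465,-.291),46,53)); cv2.imwrite("pics/r7.png",r)
E
```

```text
t 33.2833 pos [ 0.4648 -0.289   0.0614] rpy [180.   -0.   89.9] F [ 0.3  0.3 -0.8] w 0.0516 gf 30.00001072883606
cmd [-0.05  0.    0.87] roll -0.02
[[np.float32(0.4656), np.float32(-0.29), np.float32(46.6)], [np.float32(0.464), np.float32(-0.2916), np.float32(48.4)], [np.float32(0.464), np.float32(-0.2924), np.float32(49.2)]]
```

>>> {"op": "arm_command", "data": {
  "commands": [
    [-0.05,0,0.25,0],
    [-0.05,0,0.5,0],
    [-0.05,0,0.7,0],
    [-0.05,0,0.82,0],
    [-0.05,0,0.88,0],
    [-0.05,0,0.88,0],
    [-0.05,0,0.88,0]
  ]
}}

```text
time_s: 33.92
tool_pos: [0.4646, -0.2912, 0.026]
ee_rot: [-180.0, -0.0, 89.9]
force: [-0.5, -0.3, -1.6]
grip_width: 0.0517
gripper_force: 30.0
```

>>> {"op": "arm_command", "data": {
  "commands": [
    [0,0,0,0],
    [0,0,0,0],
    [0,0,0,0],
    [0,0,0,0],
    [0,0,0,0],
    [0,0,0,0],
    [0,0,0,0],
    [0,0,0,0]
  ],
  "gripper": 91.8
}}

```text
time_s: 34.58
tool_pos: [0.4647, -0.2914, 0.0263]
ee_rot: [180.0, -0.0, 89.9]
force: [-0.1, 0.4, -1.2]
grip_width: 0.0916
gripper_force: 0.0
```

>>> {"op": "arm_command", "data": {
  "commands": [
    [0.4,0,0,0],
    [0.9,0,0,0],
    [1.5,0,0,0],
    [2.1,0,0,0],
    [2.5,0,-0.5,0],
    [2.6,0,-1.3,0],
    [2.6,0,-2.1,0],
    [2.6,0,-2.5,0]
  ]
}}

```text
time_s: 35.25
tool_pos: [0.4658, -0.1875, 0.1292]
ee_rot: [179.8, 0.0, 90.0]
force: [0.6, -0.3, -0.3]
grip_width: 0.0917
gripper_force: 0.0
```

>>> {"op": "arm_command", "data": {
  "commands": [
    [0.8,0,0,0],
    [1.6,0,0,0],
    [2.4,0,0,0],
    [3.2,0,0,0],
    [4,0,0,0],
    [4.8,0,0,0],
    [5.6,0,0,0],
    [6.4,0,0,0]
  ]
}}

```text
time_s: 35.92
tool_pos: [0.4649, 0.0702, 0.1265]
ee_rot: [180.0, -0.0, 89.9]
force: [-0.1, -0.2, -0.1]
grip_width: 0.0915
gripper_force: 0.0
```

>>> {"op": "arm_command", "data": {
  "commands": [
    [0.6,0,0,0],
    [1.2,0,0,0],
    [1.6,0,0,0],
    [1.6,0,0,0],
    [1.6,0,0,0]
  ]
}}

```text
time_s: 36.33
tool_pos: [0.4651, 0.1332, 0.1263]
ee_rot: [180.0, 0.0, 90.0]
force: [0.4, -0.6, -0.2]
grip_width: 0.0921
gripper_force: 0.0
```

Run:
```python
from h import *
c=read_camera("top");s=read_camera("scene")["img"]
cv2.imwrite("pics/fin.png",np.vstack([cv2.resize(rect(c,.007),(420,294)),cv2.resize(s[100:,140:],(420,294))]))
def cen(m,near,name,win=45):
    u,v=int((Y1-near[1])*S),int((X1-near[0])*S); k=np.zeros_like(m);k[v-win:v+win,u-win:u+win]=m[v-win:v+win,u-win:u+win]
    n,l,st,ce=cv2.connectedComponentsWithStats(k.astype(np.uint8)); i=1+st[1:,4].argmax()
    print(name,np.round(toworld(*ce[i]),4))
R=rect(c,.08).astype(int)
b,g,r=R[...,0],R[...,1],R[...,2]
cen((b>r+70)&(g>90),(.6325,-.1634),"blue cap")
cen((r>b+70)&(r>g+70),(.4447,-.0765),"red (incl saucer?)",16)
R=rect(c,.07); print("black cap",circ(R,(.465,-.291),15,28,10,45)); print("white",circ(rect(c,.075),(.656,.085),22,33,10,50))
```

```text
blue cap [ 0.6349 -0.1659]
red (incl saucer?) [ 0.4468 -0.0753]
black cap [[np.float32(0.464), np.float32(-0.2972), np.float32(24.9)], [np.float32(0.4664), np.float32(-0.2956), np.float32(25.6)]]
white [[np.float32(0.6456), np.float32(0.0796), np.float32(29.3)], [np.float32(0.6568), np.float32(0.082), np.float32(27.2)], [np.float32(0.6568), np.float32(0.082), np.float32(27.2)]]
```

View pics/fin.png

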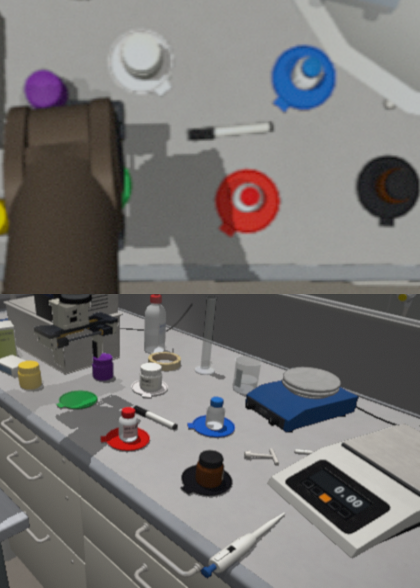

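All four bottles stand upright in their own saucers with green empty. Measured offsets are within about 6 mm. Handing in.

```bash
python3 -c "
from rig import workorder
print(workorder.hand_in())"
```

```text
the job is handed in; nothing more can be done
None
```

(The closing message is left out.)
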